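# Check the push-button canisters

## Task

Test the four push-button storage canisters that have just come in: press the button on each lid fully home and let go. Canisters whose button stays down are sound and stay standing where they are; any whose button springs back up goes to the returns, set down gently and upright inside the empty cardboard carton. Leave the other things on the counter where they are.

Things in the scene. Friction and masses are not known exactly. Their poses are not given: they have to be found in the camera images.
- canister_1_center (a point): Push-button storage canister, standing loose on the counter: square clear jar 56 x 56 mm and 82 mm high, closed by a square white lid 58 x 58 x 16 mm with a round grey button in the middle of its top; about 0.15 to 0.23 kg. All four look the same. The point is the middle of the canister, 49 mm above its underside (the lid's flat top is 49 mm above the point); x and y axes square to its sides, z up.
- button_1_top (a point): Centre of the top face of the button of canister 1: round, 32 mm across. Popped up (as all start) its top stands 14 mm above the flat lid top, 112 mm above the canister's underside; fully home it stands 2 mm above the lid. It needs up to about 5 N on the way and then meets a hard stop.
- button_1 (a joint): How far the button of canister 1 is pressed, m: 0 popped up, 0.012 fully home. A sound lid snaps down past half way and stays home (0.012) when let go; a lid with a worn catch lets its button spring back to about 0.004 (10 mm above the lid) and rest there.
- canister_2_center (a point): Push-button storage canister, standing loose on the counter: square clear jar 56 x 56 mm and 82 mm high, closed by a square white lid 58 x 58 x 16 mm with a round grey button in the middle of its top; about 0.15 to 0.23 kg. All four look the same. The point is the middle of the canister, 49 mm above its underside (the lid's flat top is 49 mm above the point); x and y axes square to its sides, z up.
- button_2_top (a point): Centre of the top face of the button of canister 2: round, 32 mm across. Popped up (as all start) its top stands 14 mm above the flat lid top, 112 mm above the canister's underside; fully home it stands 2 mm above the lid. It needs up to about 5 N on the way and then meets a hard stop.
- button_2 (a joint): How far the button of canister 2 is pressed, m: 0 popped up, 0.012 fully home. A sound lid snaps down past half way and stays home (0.012) when let go; a lid with a worn catch lets its button spring back to about 0.004 (10 mm above the lid) and rest there.
- canister_3_center (a point): Push-button storage canister, standing loose on the counter: square clear jar 56 x 56 mm and 82 mm high, closed by a square white lid 58 x 58 x 16 mm with a round grey button in the middle of its top; about 0.15 to 0.23 kg. All four look the same. The point is the middle of the canister, 49 mm above its underside (the lid's flat top is 49 mm above the point); x and y axes square to its sides, z up.
- button_3_top (a point): Centre of the top face of the button of canister 3: round, 32 mm across. Popped up (as all start) its top stands 14 mm above the flat lid top, 112 mm above the canister's underside; fully home it stands 2 mm above the lid. It needs up to about 5 N on the way and then meets a hard stop.
- button_3 (a joint): How far the button of canister 3 is pressed, m: 0 popped up, 0.012 fully home. A sound lid snaps down past half way and stays home (0.012) when let go; a lid with a worn catch lets its button spring back to about 0.004 (10 mm above the lid) and rest there.
- canister_4_center (a point): Push-button storage canister, standing loose on the counter: square clear jar 56 x 56 mm and 82 mm high, closed by a square white lid 58 x 58 x 16 mm with a round grey button in the middle of its top; about 0.15 to 0.23 kg. All four look the same. The point is the middle of the canister, 49 mm above its underside (the lid's flat top is 49 mm above the point); x and y axes square to its sides, z up.
- button_4_top (a point): Centre of the top face of the button of canister 4: round, 32 mm across. Popped up (as all start) its top stands 14 mm above the flat lid top, 112 mm above the canister's underside; fully home it stands 2 mm above the lid. It needs up to about 5 N on the way and then meets a hard stop.
- button_4 (a joint): How far the button of canister 4 is pressed, m: 0 popped up, 0.012 fully home. A sound lid snaps down past half way and stays home (0.012) when let go; a lid with a worn catch lets its button spring back to about 0.004 (10 mm above the lid) and rest there.
- returns_carton: Empty open cardboard carton for returns, fixed to the counter, 200 (x) x 170 (y) x 60 mm high, walls and floor 4 mm thick, bent-out flaps on its two short ends (x ends; look only). Stands to the left or to the right of the canisters. Origin: centre of its underside on the counter; z up.
- plain_canister_center (a point): Look-alike canister whose flat lid has no button (58 x 58 mm, 99 mm high); not part of the job. The point is its middle, 49 mm above its underside.
- snack_jar_center (a point): Round jar with an orange screw lid, 66 mm across, 115 mm high; not part of the job. The point is its middle, 57.5 mm above its underside.
- tea_basket: Cane basket full of tea packets, fixed, 190 x 160 mm, packets up to 101 mm high; stands on the other side of the canisters from the carton. Origin: centre of its underside.
- stapler: Black stapler, 125 x 34 x 50 mm, beyond the canisters. Origin: centre of its underside.
- tape_dispenser: Black tape dispenser, 130 x 50 x 80 mm, beyond the canisters. Origin: centre of its underside.
- pen: Pen lying just beyond the canisters, 132 mm long, 10 mm thick. Origin: middle of its underside.
- tea_packet: Packet of tea standing beyond the canisters, 44 x 80 x 95 mm high. Origin: centre of its underside.
There are look-alikes about, which are no part of the job. What is shaped like the part that bears canister_4_center but green is not meant.

How it is judged:
By the outcome, as a careful person would: the job done as asked, in the order asked, and still so for the second after the job is handed in, with the robot touching nothing.
It also fails if it takes over 56 s, if anything falls off the work surface, if the arm or the gripper's body presses on something with over 40 N, if the wrist force passes 120 N, or if a joint passes its speed limit or range.

## Robot

A 6-joint arm with a two-finger parallel gripper is mounted at the origin on the work surface. World frame = base frame: x ahead of the robot, y to its left, z up, the work surface at z = 0. Lengths are in mm, angles in rad, forces in N, time in s.
With the tool pointing down it reaches from about 400 to 925 mm from the base axis. Payload 12.5 kg.
Tool frame: the origin (TCP) lies midway between the tips of the shut fingers; the grasp point (between the pads) lies 19 mm behind it; z points along the fingers, y is the line along which they close (so a half turn about z gives the same grasp; the last joint's range is limited). The gripper opens to 95 mm and grips with 3 to 60 N. Pads are 20 mm wide; open, the fingers measure 119 mm over their backs; the gripper's body (75 mm by 180 mm) begins 59 mm behind the grasp point.
Start: joints at [1.052, 0.491, 1.559, -0, 1.092, -0.106], TCP at [250.722, 572.529, 179.061] pointing down, gripper open.
Joint ranges: [-3.1, 3.1], [-0.84, 2.19], [0.05, 2.79], [-1.13, 4.28], [0.06, 2.93], [-2.69, 2.69]. Speed limits (rad/s): [2.22, 2.22, 2.79, 3.14, 3.14, 3.14].

## Interface

Orientations are given as [roll, pitch, yaw] about the fixed x, y, z axes, in that order (R = Rz(yaw) Ry(pitch) Rx(roll)).
In Python, from cell import state, read_camera, camera_info, env gives the robot as it stands.
- The arm moves only by the tool move_arm, never from a script. Its argument "commands" is a list of rows, each a list of 3 entries, a list of its own where there are three numbers: the shift along the world's x, y, z in cm, then the turn, a rotation vector about the world's x, y, z in degrees, then the opening, from 0 (shut) to 1 (fully open). A call has 1 to 10 rows; each row shifts and turns the commanded pose from where the row before left it; what a row does not reach is not made up. A row lasts 1/10 s, in which the tool goes at most 50 mm and 8.59 degrees, less where a joint would pass 70% of its speed; a pose out of reach is approached as far as the arm can. A call with a gripper value outside its range is refused whole. The fingers move at their own pace and stop on an object; the grip force is fixed at half the most. Time passes only in rows, so rows that do not move let the fingers close. It gives the time, the measured TCP pose, the force, the opening and the grip force at its end, in the units of the state.
- state(): the state, without advancing time (a new reading comes with each control period).
- read_camera(name): name is "scene" or "top" or "wrist"; returns the picture (400x640x3 uint8, blue, green, red); there is no depth.
- camera_info(name): a dict with "K" (3x3 intrinsics, pixels), "k1" (the pictures are not rectified: a ray, as slopes to the right and down, at radius r is drawn at 1 + k1 r^2 times it, then the intrinsics apply), "cam_to_world" (4x4, takes a point from camera to world coordinates). Camera axes: x right, y down, z forward; pixel columns grow to the right and rows downward; lengths in mm; the calibration is good to about 2 mm. A picture is of the moment at which its call begins: read the wrist's pose just before it. camera_info takes no time and is no camera call; for the wrist camera it gives the pose at the moment of the call.
- env.job_done(): hands the job in; it is judged then, once.
The state is a dict: "t": time; "joints": joint angles; "qvel": joint speeds; "tau": joint torques, N m; "eef_pos": TCP position; "tcp_rot": TCP orientation; "ft_force": force on the tool from outside, world axes, zero at the start; "moment": the same for the moment, N m; "opening": opening from 0.0 (shut) to 1.0 (fully open); "grip_force": force on a finger pad.
Only numpy, scipy, OpenCV 4.12 (cv2) and the standard library are available. Lean on these libraries where they do the work, as an engineer would, in place of code of your own. Each camera call takes 0.05 s, during which the arm holds its last target. There are 200 camera calls.

## Working session

There is one attempt and no reset: what is moved stays moved. The work goes in short steps, Python scripts to look and compute and a tool call to move; the robot and the scene stay as the last step left them, time stands still between calls to the robot, and variables do not carry over. Pictures are saved under pics/ and viewed, at most 10 in all, crops included, and the job is handed in when it is done.

Besides the shell and the picture viewer there is one more tool, called after "Call:" as name(argument=value, ...), one argument or row to a line, values as JSON. move_arm: Moves the arm, as the interface text tells. Its arguments: {"type":"object","properties":{"commands":{"type":"array"}},"required":["commands"]}

```bash
ls; mkdir -p pics; python3 - <<'E'
from cell import *
import cv2
for n in("top","scene"):
    cv2.imwrite(f"pics/{n}0.png",read_camera(n)); i=camera_info(n); print(n,i)
print(state())
E
```

```text
pics
top {'K': array([[413.6507729 ,   0.        , 325.65846124],
       [  0.        , 413.6507729 , 194.84188596],
       [  0.        ,   0.        ,   1.        ]]), 'k1': 0.03343709842119006, 'cam_to_world': array([[ 3.99796383e-03, -9.96176818e-01,  8.72683433e-02,
         4.25932094e+02],
       [-9.99991977e-01, -4.00443006e-03,  1.00968526e-04,
         1.47511866e+01],
       [ 2.48877472e-04, -8.72680468e-02, -9.96184835e-01,
         1.26244483e+03],
       [ 0.00000000e+00,  0.00000000e+00,  0.00000000e+00,
         1.00000000e+00]])}
scene {'K': array([[363.58670185,   0.        , 326.2149612 ],
       [  0.        , 363.58670185, 196.97552653],
       [  0.        ,   0.        ,   1.        ]]), 'k1': -0.08549494785284244, 'cam_to_world': array([[ 5.88123882e-01,  6.47466291e-01, -4.84662462e-01,
         9.64978594e+02],
       [ 8.08567908e-01, -4.84131917e-01,  3.34416245e-01,
        -2.83688947e+02],
       [-1.81173211e-02, -5.88560693e-01, -8.08250007e-01,
         8.01104467e+02],
       [ 0.00000000e+00,  0.00000000e+00,  0.00000000e+00,
         1.00000000e+00]])}
{'t': 0.1, 'joints': array([ 1.05236395e+00,  4.91471926e-01,  1.55937419e+00,  4.10786371e-05,
        1.09171268e+00, -1.05591546e-01]), 'qvel': array([ 0.00012921, -0.00252168, -0.00193563, -0.00013467,  0.00055696,
        0.00058127]), 'tau': array([ 3.73637871e-03, -6.13622618e+01, -2.58615392e+01,  6.93894457e-02,
        4.69638035e-02, -9.34253967e-05]), 'eef_pos': array([250.60032984, 572.29257425, 178.54212976]), 'tcp_rot': array([-3.14063573e+00, -1.38060022e-04,  2.72873280e+00]), 'ft_force': array([-0.12742776,  0.55526183,  0.36398163]), 'moment': array([ 0.02869152, -0.02036106, -0.01838591]), 'grip_force': 0.0, 'opening': 1.0030363869643875}
```

View pics/top0.png

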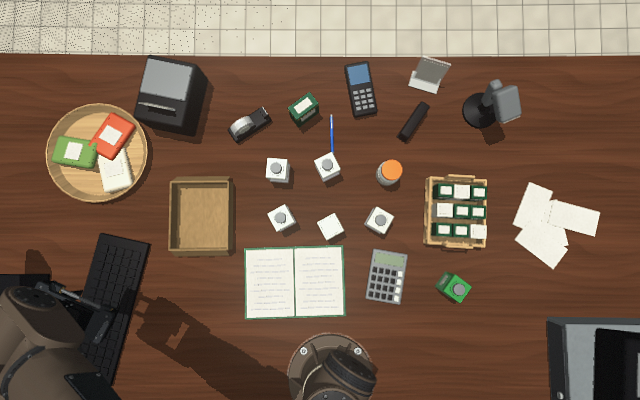

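View pics/scene0.png

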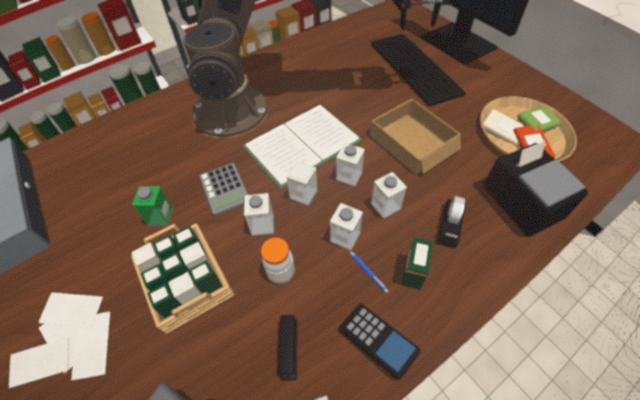

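Candidates in the top view are the button canisters at (278,169), (327,165), (282,218) and (379,220). The look-alikes are the plain lid at (331,227), the green canister at (454,288) and the orange jar at (390,172). The carton is at (202,216). Next I'll measure these and check them in a close crop.

```bash
cat > h.py <<'E'
import numpy as np, cv2
from cell import *
def ray(info,uv,z):
    K=info["K"];k=info["k1"];d=np.linalg.inv(K)@[uv[0],uv[1],1.]
    s=d[:2].copy();p=s.copy()
    for _ in range(20): p=s/(1+k*(p@p))
    T=info["cam_to_world"];v=T[:3,:3]@[p[0],p[1],1];o=T[:3,3]
    return o+v*(z-o[2])/v[2]
E
python3 - <<'E'
from h import *
im=cv2.imread("pics/top0.png");I=camera_info("top")
hsv=cv2.cvtColor(im,cv2.COLOR_BGR2HSV)
for (u,v) in [(278,169),(327,165),(282,218),(379,220),(331,227)]:
    roi=im[v-18:v+18,u-18:u+18].astype(int)
    m=((roi.min(2)>185)).astype(np.uint8)
    m=cv2.morphologyEx(m,cv2.MORPH_CLOSE,np.ones((9,9)))
    c=max(cv2.findContours(m,0,2)[0],key=cv2.contourArea)
    r=cv2.minAreaRect(c+np.array([u-18,v-18])); b=cv2.boxPoints(r)
    P=np.array([ray(I,p,98)[:2] for p in b]); e=np.diff(P,axis=0)
    print((u,v),P.mean(0).round(1),np.linalg.norm(e,axis=1).round(1),(np.degrees(np.arctan2(e[0,1],e[0,0]))%90).round(1), ray(I,r[0],98).round(1))
for p in [(170,180),(233,180),(235,254),(170,254)]: print(ray(I,p,60).round())
cv2.imwrite("pics/crop.png",cv2.resize(im[140:260,160:420],None,fx=3,fy=3,interpolation=2))
E
```

```text
(278, 169) [604.5 156.6] [56.1 55.8 56.1] 86.2 [604.4 156.6  98. ]
(327, 165) [614.9  12.3] [56.2 55.2 56. ] 27.1 [614.8  12.3  98. ]
(282, 218) [466.8 143.7] [69.9 64.5 69.6] 33.5 [466.7 143.7  98. ]
(379, 220) [ 458.2 -142.5] [59.2 64.8 59. ] 60.1 [ 458.1 -142.5   98. ]
(331, 227) [443.1   4.2] [71.  64.  70.7] 33.2 [443.    4.2  98. ]
[573. 468.  60.]
[574. 286.  60.]
[359. 275.  60.]
[359. 460.  60.]
```

View pics/crop.png

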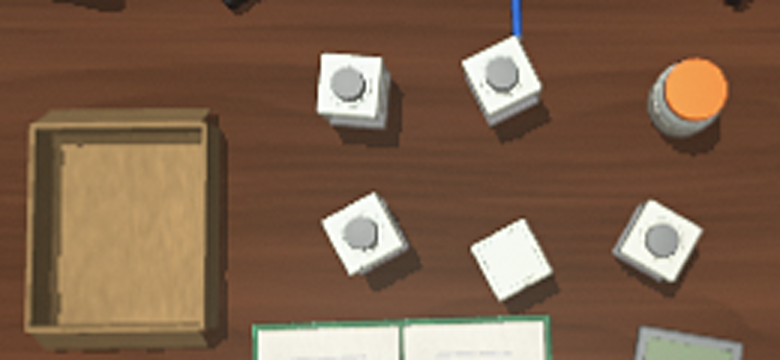

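The crop shows four grey-buttoned white lids at crop (347,85), (502,74), (361,234) and (662,240). The plain lid at (512,258) has no button. Next I'll refine the buttons, the lid angles and the carton floor.

```bash
python3 - <<'E'
from h import *
im=cv2.imread("pics/top0.png");I=camera_info("top")
for (u,v) in [(276,168),(327,165),(280,218),(381,220),(331,227)]:
    o=np.array([u-16,v-16]);roi=im[v-16:v+16,u-16:u+16].astype(int)
    for th in (215,230):
        m=(roi.min(2)>th).astype(np.uint8)
        c=max(cv2.findContours(m,0,2)[0],key=cv2.contourArea); hull=cv2.convexHull(c)
        r=cv2.minAreaRect(hull+o);P=np.array([ray(I,p,98)[:2] for p in cv2.boxPoints(r)]);e=np.diff(P,axis=0)
        print((u,v),th,P.mean(0).round(1),np.linalg.norm(e,axis=1)[:2].round(1),(np.degrees(np.arctan2(e[0,1],e[0,0]))%90).round(1))
    yy,xx=np.mgrid[:32,:32]
    b=((roi.max(2)<190)&(roi.min(2)>105)&(np.ptp(roi,axis=2)<14)&(np.hypot(xx-16,yy-16)<8))
    print("  button",b.sum(),ray(I,(xx[b].mean()+o[0],yy[b].mean()+o[1]),110).round(1))
for p in [(180,187.5),(227,187.5),(228,248),(180,248)]: print(ray(I,p,4).round())
E
```

```text
(276, 168) 215 [604.7 156.8] [55.2 54.9] 85.8
(276, 168) 230 [604.7 157. ] [53.9 54.4] 85.3
  button 87 [602.7 156.1 110. ]
(327, 165) 215 [614.3  12. ] [53.6 53.9] 27.1
(327, 165) 230 [614.9  12.3] [53.6 52.6] 27.1
  button 102 [612.3  11.4 110. ]
(280, 218) 215 [463.9 142.8] [54.8 54.8] 29.0
(280, 218) 230 [463.8 142.8] [54.7 53.8] 29.5
  button 91 [462.9 141.9 110. ]
(381, 220) 215 [ 458.9 -138. ] [54.6 54.1] 60.1
(381, 220) 230 [ 458.8 -138.1] [52.5 53.7] 60.1
  button 101 [ 457.7 -137.   110. ]
(331, 227) 215 [440.    2.9] [54.1 55.1] 26.8
(331, 227) 230 [439.4   2.6] [54.1 53.9] 26.8
  button 0 [nan nan nan]
[557. 459.   4.]
[557. 316.   4.]
[374. 308.   4.]
[374. 452.   4.]<stdin>:12: RuntimeWarning: Mean of empty slice.
  ret = ret.dtype.type(ret / rcount)
```

Call:
move_arm(
  commands=[
    [[3,-5,3],[0,0,0],0],
    [[4,-4.5,3],[0,0,0],0],
    [[4,-4.5,1],[0,0,0],0],
    [[4,-4.5,0],[0,0,0],0],
    [[4,-4.5,0],[0,0,0],0],
    [[4,-4.5,0],[0,0,0],0],
    [[4,-4.5,0],[0,0,0],0],
    [[4,-4.5,0],[0,0,0],0],
    [[2,-2,0],[0,0,0],0],
    [[0,0,0],[0,0,0],0],
  ],
)

```text
t: 1.1
eef_pos: [524.2, 254.5, 231.8]
tcp_rot: [-3.141, -0.0, 2.725]
ft_force: [-1.2, 1.5, -1.3]
opening: 0.221
grip_force: 0.0
```

Call:
move_arm(
  commands=[
    [[0,0,0],[0,0,0],0],
    [[2,-2.5,-1],[0,0,0],0],
    [[2,-2.5,-1],[0,0,0],0],
    [[2,-2.5,-2],[0,0,0],0],
    [[1.5,-2,-2],[0,0,0],0],
    [[0,0,-2],[0,0,0],0],
    [[0,0,-1],[0,0,0],0],
    [[0,0,0],[0,0,0],0],
    [[0,0,0],[0,0,0],0],
  ],
)

```text
t: 2.0
eef_pos: [597.0, 163.4, 143.2]
tcp_rot: [3.141, 0.001, 2.73]
ft_force: [-0.8, 0.7, -0.3]
opening: 0.005
grip_force: 0.0
```

Call:
move_arm(
  commands=[
    [[0.65,-0.7,0],[0,0,0],0],
    [[0,0,-1],[0,0,0],0],
    [[0,0,-1],[0,0,0],0],
    [[0,0,-0.8],[0,0,0],0],
    [[0,0,-0.5],[0,0,0],0],
    [[0,0,-0.5],[0,0,0],0],
    [[0,0,-0.3],[0,0,0],0],
    [[0,0,0],[0,0,0],0],
    [[0,0,0],[0,0,0],0],
  ],
)

```text
t: 2.9
eef_pos: [603.8, 155.3, 101.6]
tcp_rot: [3.141, 0.0, 2.729]
ft_force: [0.8, -0.3, -0.4]
opening: 0.005
grip_force: 0.0
```

Call:
move_arm(
  commands=[
    [[0,0,-0.1],[0,0,0],0],
    [[0,0,-0.1],[0,0,0],0],
    [[0,0,-0.1],[0,0,0],0],
    [[0,0,0],[0,0,0],0],
    [[0,0,0],[0,0,0],0],
  ],
)

```text
t: 3.4
eef_pos: [603.7, 155.2, 98.4]
tcp_rot: [3.142, -0.0, 2.729]
ft_force: [0.6, -0.5, -1.2]
opening: 0.003
grip_force: 0.0
```

Call:
move_arm(
  commands=[
    [[0,0,-0.1],[0,0,0],0],
    [[0,0,-0.1],[0,0,0],0],
    [[0,0,0],[0,0,0],0],
    [[0,0,0],[0,0,0],0],
  ],
)

```text
t: 3.8
eef_pos: [603.7, 155.2, 96.4]
tcp_rot: [3.142, -0.0, 2.729]
ft_force: [0.4, 0.1, 0.3]
opening: 0.003
grip_force: 0.0
```

```bash
python3 - <<'E'
from h import *
a=read_camera("wrist");b=read_camera("top")
b=cv2.resize(b[120:260,240:420],None,fx=2.8,fy=2.8,interpolation=2)
a=cv2.resize(a,(620,388)); h=np.zeros((580,620,3),np.uint8)
cv2.imwrite("pics/w1.png",a);cv2.imwrite("pics/t1.png",b)
print(state()["ft_force"],state()["eef_pos"])
E
```

```text
[ 0.64451126 -0.49097254 -0.03235503] [603.72111814 155.25323538  96.4385981 ]
```

View pics/w1.png

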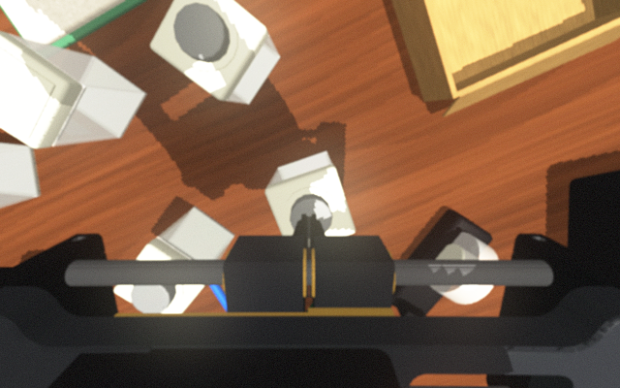

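The wrist view shows the fingertips over canister A's button at about (312,215), but I can't judge depth from it. I'll check by projecting known points.

```bash
cat >> h.py <<'E'
def proj(info,P):
    T=np.linalg.inv(info["cam_to_world"]);p=T[:3,:3]@np.array(P,float)+T[:3,3];s=p[:2]/p[2];s=s*(1+info["k1"]*(s@s))
    return (info["K"]@[s[0],s[1],1])[:2].round(1)
E
python3 - <<'E'
from h import *
I=camera_info("wrist");print(I["cam_to_world"].round(2),I["K"][0,0])
s=620/640
for P in [(603.7,155.2,96.4),(604,156,100),(604,156,112),(463.5,142.5,112),(614,12,112)]: print(P,proj(I,P)*s)
E
```

```text
[[ 4.0000e-01  8.8000e-01  2.5000e-01  5.3515e+02]
 [ 9.2000e-01 -3.9000e-01 -1.1000e-01  1.8494e+02]
 [-0.0000e+00  2.7000e-01 -9.6000e-01  3.0168e+02]
 [ 0.0000e+00  0.0000e+00  0.0000e+00  1.0000e+00]] 285.535094743938
(603.7, 155.2, 96.4) [309.03125  210.896875]
(604, 156, 100) [310.19375 212.35   ]
(604, 156, 112) [310.19375  218.065625]
(463.5, 142.5, 112) [197.81875  29.25625]
(614, 12, 112) [148.896875 297.2125  ]
```

View pics/t1.png

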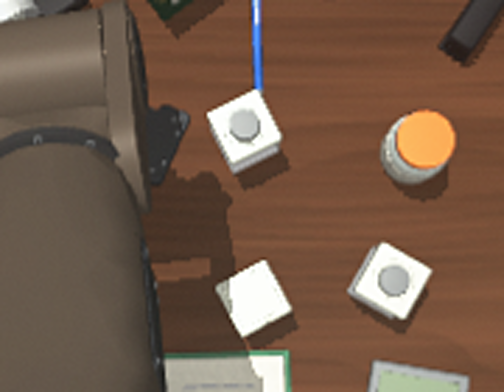

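Call:
move_arm(
  commands=[
    [[0,0,-0.1],[0,0,0],0],
    [[0,0,-0.1],[0,0,0],0],
    [[0,0,0],[0,0,0],0],
    [[0,0,0],[0,0,0],0],
  ],
)

```text
t: 4.3
eef_pos: [603.7, 155.3, 94.4]
tcp_rot: [3.142, -0.0, 2.729]
ft_force: [0.6, -0.0, 0.4]
opening: 0.005
grip_force: 0.0
```

```bash
python3 - <<'E'
from h import *
print(state()["tau"].round(2), state()["moment"].round(2))
a=read_camera("wrist")[170:260,240:400]
cv2.imwrite("pics/w2.png",cv2.resize(a,None,fx=4.5,fy=4.5,interpolation=2))
E
```

```text
[-0.000e+00 -6.336e+01 -2.227e+01  1.000e-02  9.000e-02 -0.000e+00] [-0.02 -0.03  0.  ]
```

View pics/w2.png

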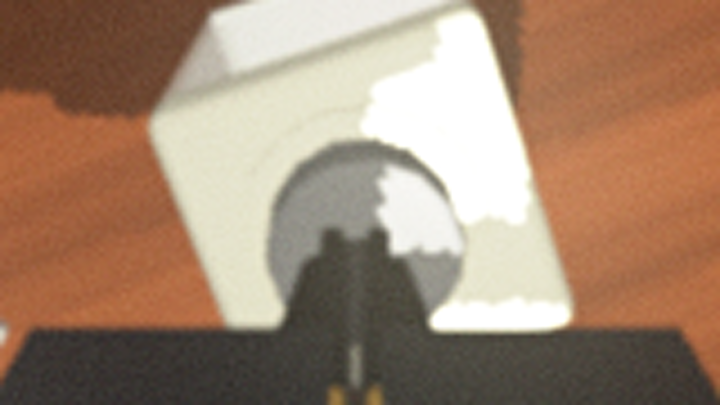

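```bash
python3 - <<'E'
from h import *
I=camera_info("scene");print([proj(I,P) for P in [(603.7,155.2,94.4),(604,156,112),(604,156,98),(614,12,112)]])
a=read_camera("scene")[130:240,330:450]
cv2.imwrite("pics/s2.png",cv2.resize(a,None,fx=5.4,fy=5.4,interpolation=2))
E
```

```text
[array([389.2, 184.6]), array([390.4, 180.1]), array([389.7, 183.6]), array([346.1, 212.5])]
```

View pics/s2.png

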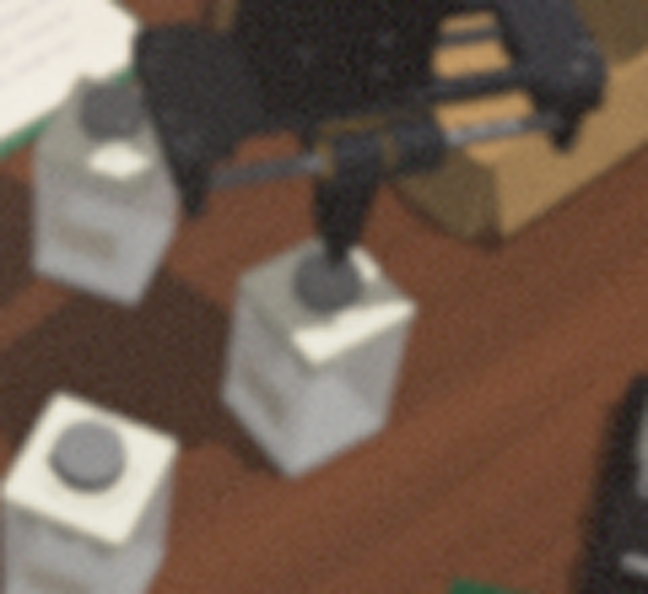

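The scene view shows the fingertip at about crop (340,262), still just above the button at (328,282). The real fingertip therefore ends above the reported TCP. I'll keep going down, using force as the guide.

Call:
move_arm(
  commands=[
    [[0,0,-0.1],[0,0,0],0],
    [[0,0,-0.1],[0,0,0],0],
    [[0,0,-0.1],[0,0,0],0],
    [[0,0,-0.1],[0,0,0],0],
    [[0,0,0],[0,0,0],0],
  ],
)

```text
t: 4.9
eef_pos: [603.6, 155.2, 90.2]
tcp_rot: [-3.142, -0.0, 2.729]
ft_force: [-0.0, 0.2, -0.0]
opening: 0.006
grip_force: 0.0
```

Call:
move_arm(
  commands=[
    [[0,0,-0.1],[0,0,0],0],
    [[0,0,-0.1],[0,0,0],0],
    [[0,0,-0.1],[0,0,0],0],
    [[0,0,-0.1],[0,0,0],0],
    [[0,0,0],[0,0,0],0],
  ],
)

```text
t: 5.4
eef_pos: [603.6, 155.2, 86.2]
tcp_rot: [-3.142, -0.0, 2.729]
ft_force: [-0.2, -0.2, 0.4]
opening: 0.003
grip_force: 0.0
```

```bash
python3 - <<'E'
from h import *
# rays at time of eef z=94.4; wrist cam has since moved down 8.2
W=camera_info("wrist");W["cam_to_world"]=W["cam_to_world"].copy();W["cam_to_world"][2,3]+=8.2
S=camera_info("scene")
for z in (94,100,106,112,118,124): print(z,ray(W,(319,222),z).round(1),ray(S,(393,178.5),z).round(1))
print(state()["ft_force"].round(2))
E
```

```text
94 [607.  153.7  94. ] [594.7 176.   94. ]
100 [604.9 154.6 100. ] [597.8 172.1 100. ]
106 [602.8 155.5 106. ] [601.  168.2 106. ]
112 [600.7 156.4 112. ] [604.1 164.3 112. ]
118 [598.6 157.3 118. ] [607.3 160.4 118. ]
124 [596.5 158.3 124. ] [610.4 156.5 124. ]
[-0.15 -0.19  0.41]
```

Call:
move_arm(
  commands=[
    [[0,0,-0.1],[0,0,0],0],
    [[0,0,-0.1],[0,0,0],0],
    [[0,0,-0.1],[0,0,0],0],
    [[0,0,-0.1],[0,0,0],0],
    [[0,0,0],[0,0,0],0],
  ],
)

```text
t: 5.9
eef_pos: [603.6, 155.2, 82.3]
tcp_rot: [-3.142, -0.0, 2.729]
ft_force: [-0.3, -0.6, -0.0]
opening: 0.005
grip_force: 0.0
```

Call:
move_arm(
  commands=[
    [[0,0,-0.1],[0,0,0],0],
    [[0,0,-0.1],[0,0,0],0],
    [[0,0,-0.1],[0,0,0],0],
    [[0,0,0],[0,0,0],0],
  ],
)

```text
t: 6.3
eef_pos: [603.6, 155.2, 79.3]
tcp_rot: [3.142, -0.0, 2.729]
ft_force: [0.3, -0.1, -0.5]
opening: 0.004
grip_force: 0.0
```

```bash
python3 - <<'E'
from h import *
print(state()["ft_force"].round(2))
a=read_camera("scene")[130:240,330:450];b=read_camera("wrist")[170:260,240:400]
f=lambda x:cv2.resize(x,(400,int(400*x.shape[0]/x.shape[1])),interpolation=2)
a,b=f(a),f(b);h=max(len(a),len(b));c=np.zeros((h,800,3),np.uint8);c[:len(a),:400]=a;c[:len(b),400:]=b
cv2.imwrite("pics/c3.png",c)
E
```

```text
[ 0.3  -0.13 -0.54]
```

View pics/c3.png

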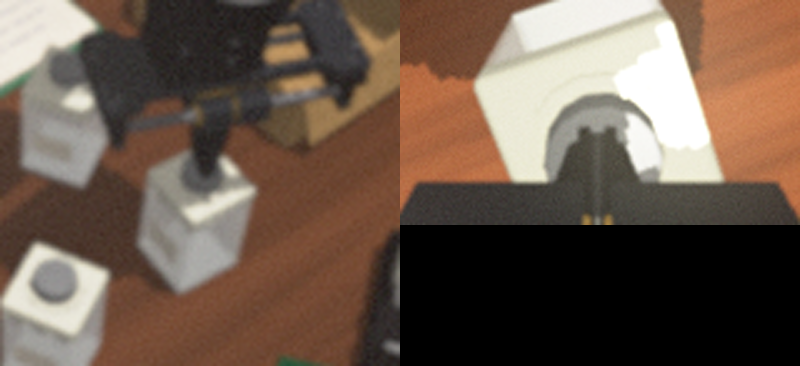

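The tip is now over the button, at scene px of about (391,183), with almost no gap and still no force. I'll continue down in 1 mm rows.

Call:
move_arm(
  commands=[
    [[0,0,-0.1],[0,0,0],0],
    [[0,0,-0.1],[0,0,0],0],
    [[0,0,-0.1],[0,0,0],0],
    [[0,0,0],[0,0,0],0],
  ],
)

```text
t: 6.8
eef_pos: [603.7, 155.2, 76.5]
tcp_rot: [3.141, 0.0, 2.729]
ft_force: [-1.8, -0.7, 2.5]
opening: 0.003
grip_force: 1.4
```

Contact: 2.5 N at reported z 76.5, so the real tips are about 35 mm short of the reported TCP. I'll press on through the 12 mm stroke.

Call:
move_arm(
  commands=[
    [[0,0,-0.2],[0,0,0],0],
    [[0,0,-0.2],[0,0,0],0],
    [[0,0,-0.2],[0,0,0],0],
    [[0,0,-0.2],[0,0,0],0],
    [[0,0,0],[0,0,0],0],
  ],
)

```text
t: 7.3
eef_pos: [603.5, 155.2, 67.9]
tcp_rot: [-3.141, -0.001, 2.729]
ft_force: [0.7, 0.2, 0.1]
opening: 0.002
grip_force: 0.0
```

Call:
move_arm(
  commands=[
    [[0,0,-0.1],[0,0,0],0],
    [[0,0,-0.1],[0,0,0],0],
    [[0,0,0],[0,0,0],0],
    [[0,0,0],[0,0,0],0],
  ],
)

```text
t: 7.7
eef_pos: [603.7, 155.2, 66.4]
tcp_rot: [3.141, 0.0, 2.729]
ft_force: [-0.3, 0.0, 0.8]
opening: 0.004
grip_force: 0.0
```

Call:
move_arm(
  commands=[
    [[0,0,-0.1],[0,0,0],0],
    [[0,0,-0.1],[0,0,0],0],
    [[0,0,0],[0,0,0],0],
  ],
)

```text
t: 8.0
eef_pos: [603.8, 155.2, 64.7]
tcp_rot: [3.141, 0.0, 2.729]
ft_force: [-0.4, -0.3, 4.2]
opening: 0.003
grip_force: 2.0
```

Call:
move_arm(
  commands=[
    [[0,0,-0.1],[0,0,0],0],
    [[0,0,0],[0,0,0],0],
  ],
)

```text
t: 8.2
eef_pos: [604.0, 155.3, 64.6]
tcp_rot: [3.141, 0.001, 2.729]
ft_force: [-2.8, -1.7, 13.2]
opening: 0.0
grip_force: 6.3
```

The hard stop is at reported z ≈64.7, so A's button is fully home. I'll release it and go to B.

Call:
move_arm(
  commands=[
    [[0,0,1.5],[0,0,0],0],
    [[0,0,1.5],[0,0,0],0],
    [[0.2,-3,0],[0,0,0],0],
    [[0.2,-3,0],[0,0,0],0],
    [[0.2,-3,0],[0,0,0],0],
    [[0.2,-3,0],[0,0,0],0],
    [[0.15,-2.35,0],[0,0,0],0],
    [[0,0,0],[0,0,0],0],
    [[0,0,0],[0,0,0],0],
  ],
)

```text
t: 9.1
eef_pos: [613.1, 11.7, 93.3]
tcp_rot: [3.141, -0.0, 2.728]
ft_force: [-0.0, 1.4, -0.5]
opening: 0.003
grip_force: 0.0
```

```bash
cat >> h.py <<'E'
def crop(name,P,n,half=45,f=6):
    I=camera_info(name);im=read_camera(name);u,v=proj(I,P).astype(int)
    print(n,(u,v));c=im[max(v-half,0):v+half,max(u-half,0):u+half]
    cv2.imwrite(f"pics/{n}.png",c)
E
python3 - <<'E'
from h import *
s=state();print(s["eef_pos"].round(1),s["ft_force"].round(1))
crop("wrist",(604,156,100),"A_w");crop("scene",(604,156,100),"A_s",20)
I=camera_info("wrist")
for P in [(604,156,98),(604,156,100),(604,156,108),(614,12,112)]:print(proj(I,P))
E
```

```text
[613.1  11.7  93.3] [-0.   1.4 -0.5]
A_w (np.int64(509), np.int64(128))
A_s (np.int64(389), np.int64(183))
[506.6 129.1]
[508.5 129.3]
[516.5 129.8]
[318.8 228.3]
```

Call:
move_arm(
  commands=[
    [[0,0,-1],[0,0,0],0],
    [[0,0,-0.6],[0,0,0],0],
    [[0,0,-0.2],[0,0,0],0],
    [[0,0,-0.2],[0,0,0],0],
    [[0,0,-0.2],[0,0,0],0],
    [[0,0,-0.2],[0,0,0],0],
    [[0,0,-0.2],[0,0,0],0],
    [[0,0,-0.2],[0,0,0],0],
    [[0,0,-0.1],[0,0,0],0],
    [[0,0,-0.1],[0,0,0],0],
  ],
)

```text
t: 10.2
eef_pos: [613.5, 12.0, 64.7]
tcp_rot: [3.141, 0.001, 2.729]
ft_force: [-6.7, 4.9, 25.1]
opening: 0.006
grip_force: 12.1
```

Call:
move_arm(
  commands=[
    [[0,0,0],[0,0,0],0],
    [[0,0,0],[0,0,0],0],
  ],
)

```text
t: 10.4
eef_pos: [613.4, 12.0, 64.8]
tcp_rot: [3.141, 0.001, 2.729]
ft_force: [-4.1, 3.8, 16.4]
opening: 0.005
grip_force: 8.0
```

Call:
move_arm(
  commands=[
    [[0,0,1.5],[0,0,0],0],
    [[0,0,1.5],[0,0,0],0],
    [[-2.6,-2.5,0],[0,0,0],0],
    [[-2.6,-2.5,0],[0,0,0],0],
    [[-2.6,-2.5,0],[0,0,0],0],
    [[-2.6,-2.5,0],[0,0,0],0],
    [[-2.6,-2.5,0],[0,0,0],0],
    [[-2.5,-2.45,0],[0,0,0],0],
    [[0,0,0],[0,0,0],0],
    [[0,0,0],[0,0,0],0],
  ],
)

```text
t: 11.4
eef_pos: [458.2, -138.3, 93.5]
tcp_rot: [3.142, 0.0, 2.727]
ft_force: [0.3, 0.6, 0.9]
opening: 0.002
grip_force: 0.0
```

```bash
python3 - <<'E'
from h import *
s=state();print(s["eef_pos"].round(1),s["ft_force"].round(1))
I=camera_info("wrist")
for P in [(613.5,12,100),(613.5,12,108),(458.3,-137.5,112),(463.5,142.5,112)]:print(proj(I,P))
E
```

```text
[ 458.2 -138.3   93.5] [0.3 0.6 0.9]
[566.8 315.8]
[575.5 322.8]
[320.2 226.4]
[766.2  53.3]
```

Call:
move_arm(
  commands=[
    [[0,0.1,-1],[0,0,0],0],
    [[0,0,-0.6],[0,0,0],0],
    [[0,0,-0.2],[0,0,0],0],
    [[0,0,-0.2],[0,0,0],0],
    [[0,0,-0.2],[0,0,0],0],
    [[0,0,-0.2],[0,0,0],0],
    [[0,0,-0.2],[0,0,0],0],
    [[0,0,-0.2],[0,0,0],0],
    [[0,0,-0.1],[0,0,0],0],
    [[0,0,-0.1],[0,0,0],0],
  ],
)

```text
t: 12.4
eef_pos: [458.4, -136.9, 64.4]
tcp_rot: [3.142, 0.001, 2.729]
ft_force: [-6.4, 3.0, 31.1]
opening: 0.002
grip_force: 15.3
```

Call:
move_arm(
  commands=[
    [[0,0,0],[0,0,0],0],
    [[0,0,0],[0,0,0],0],
  ],
)

```text
t: 12.6
eef_pos: [458.3, -136.9, 64.5]
tcp_rot: [3.142, 0.001, 2.729]
ft_force: [-4.1, 2.0, 18.9]
opening: 0.009
grip_force: 9.0
```

Call:
move_arm(
  commands=[
    [[0,0,1.5],[0,0,0],0],
    [[0,0,1.5],[0,0,0],0],
    [[0.05,4,0.4],[0,0,0],0],
    [[0.1,4,0],[0,0,0],0],
    [[0.1,4,0],[0,0,0],0],
    [[0.1,4,0],[0,0,0],0],
    [[0.1,4,0],[0,0,0],0],
    [[0.1,4,0],[0,0,0],0],
    [[0,4,0],[0,0,0],0],
    [[0,0,0],[0,0,0],0],
  ],
)

```text
t: 13.6
eef_pos: [463.5, 146.7, 97.4]
tcp_rot: [3.141, 0.0, 2.733]
ft_force: [0.2, 0.0, 0.5]
opening: 0.005
grip_force: 0.0
```

Call:
move_arm(
  commands=[
    [[0,-0.4,-1],[0,0,0],0],
    [[0,0,-1],[0,0,0],0],
    [[0,0,-0.2],[0,0,0],0],
    [[0,0,-0.2],[0,0,0],0],
    [[0,0,-0.2],[0,0,0],0],
    [[0,0,-0.2],[0,0,0],0],
    [[0,0,-0.2],[0,0,0],0],
    [[0,0,-0.2],[0,0,0],0],
    [[0,0,-0.1],[0,0,0],0],
    [[0,0,-0.1],[0,0,0],0],
  ],
)

```text
t: 14.6
eef_pos: [463.9, 139.3, 64.4]
tcp_rot: [3.141, 0.001, 2.729]
ft_force: [-6.4, -1.9, 30.3]
opening: 0.006
grip_force: 15.0
```

Call:
move_arm(
  commands=[
    [[0,0,0],[0,0,0],0],
    [[0,0,0],[0,0,0],0],
  ],
)

```text
t: 14.8
eef_pos: [463.8, 139.3, 64.5]
tcp_rot: [3.141, 0.001, 2.729]
ft_force: [-3.6, -2.4, 17.3]
opening: 0.004
grip_force: 8.8
```

All four are pressed fully home. I'll move clear over the carton, opening the fingers on the way, and compare button rows in the scene camera with the picture from before.

Call:
move_arm(
  commands=[
    [[0,0,2],[0,0,0],0],
    [[0,0,3],[0,0,0],0],
    [[0,2,3],[0,0,0],0.8],
    [[0,3.5,2],[0,0,0],0.8],
    [[0,4,1],[0,0,0],0.8],
    [[0,4,0],[0,0,0],0.8],
    [[0,4,0],[0,0,0],0.8],
    [[0,3,0],[0,0,0],0.8],
  ],
)

```text
t: 15.6
eef_pos: [463.3, 346.5, 173.5]
tcp_rot: [3.141, 0.0, 2.73]
ft_force: [0.1, -0.1, 0.6]
opening: 0.45
grip_force: 0.0
```

```bash
python3 - <<'E'
from h import *
s=state();print(s["eef_pos"].round(1),s["opening"])
new=read_camera("scene");old=cv2.imread("pics/scene0.png");I=camera_info("scene")
C={"A":(604,156),"B":(613.5,12),"C":(463.5,142),"D":(458.5,-137.5)}
rows=[]
for k,(x,y) in C.items():
    u,v=proj(I,(x,y,106)).round().astype(int);r=[]
    for im in(old,new):
        p=im[v-12:v+12,u-12:u+12].astype(int);yy,xx=np.mgrid[:24,:24]
        m=(p.max(2)<175)&(np.ptp(p,axis=2)<20)&(p.min(2)>50)
        n,l,st,ce=cv2.connectedComponentsWithStats(m.astype(np.uint8))
        j=1+np.argmin([np.hypot(*(c-12))-0.02*a[4] for c,a in zip(ce[1:],st[1:])]);r.append((ce[j].round(1),st[j].tolist()))
    print(k,(u,v),r)
    rows.append(np.vstack([cv2.resize(im[v-18:v+18,u-18:u+18],(195,195),interpolation=2) for im in(old,new)]))
cv2.imwrite("pics/cmp.png",np.hstack(rows))
E
```

```text
[463.3 346.5 173.5] 0.4501799314347383
A (np.int64(390), np.int64(182)) [(array([12.1, 12.1]), [6, 6, 13, 13, 127]), (array([11.9, 13.1]), [7, 9, 11, 9, 68])]
B (np.int64(346), np.int64(214)) [(array([11.8, 12.3]), [5, 6, 14, 14, 144]), (array([11.8, 13. ]), [5, 7, 14, 13, 124])]
C (np.int64(350), np.int64(150)) [(array([12.1, 12.5]), [6, 6, 12, 13, 111]), (array([12.1, 13.9]), [8, 11, 10, 7, 52])]
D (np.int64(256), np.int64(201)) [(array([11.3, 12.7]), [5, 6, 14, 14, 142]), (array([11.8, 13.8]), [7, 10, 11, 9, 76])]
```

View pics/cmp.png

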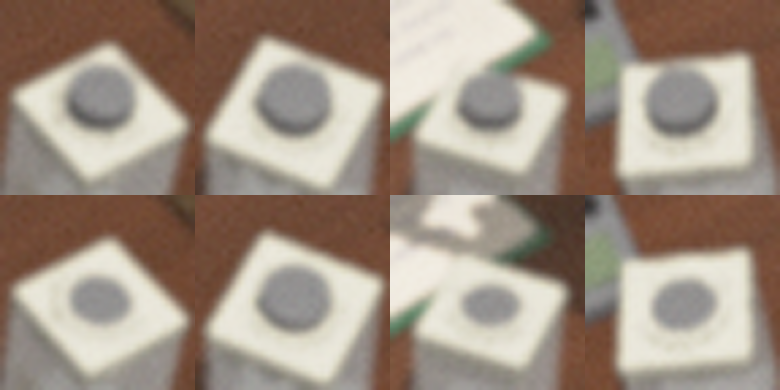

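The comparison settles it: A, C and D are flat and stayed home, while B (scene 346,214) stands about 10 mm up, so only B is worn. I'll go to B and turn −39.4° to square the fingers to its sides.

Call:
move_arm(
  commands=[
    [[1.5,-3.3,0],[0,0,-4],1],
    [[1.5,-3.3,0],[0,0,-5],1],
    [[1.5,-3.3,0],[0,0,-5],1],
    [[1.5,-3.3,0],[0,0,-5],1],
    [[1.5,-3.3,0],[0,0,-5],1],
    [[1.5,-3.3,0],[0,0,-5],1],
    [[1.5,-3.3,0],[0,0,-5],1],
    [[1.5,-3.3,0],[0,0,-5],1],
    [[1.5,-3.3,0],[0,0,0],1],
    [[1.5,-3.3,0],[0,0,0],1],
  ],
)

```text
t: 16.65
eef_pos: [614.1, 12.8, 173.4]
tcp_rot: [3.142, -0.0, 2.048]
ft_force: [-0.2, 0.2, -0.1]
opening: 1.0
grip_force: 0.0
```

Call:
move_arm(
  commands=[
    [[0,0,-0.5],[0,0,0],1],
    [[0,0,-0.5],[0,0,0],1],
    [[0,0,0],[0,0,0],1],
  ],
)

```text
t: 16.95
eef_pos: [612.8, 15.1, 162.5]
tcp_rot: [-3.14, -0.001, 2.049]
ft_force: [-0.8, -0.0, -0.4]
opening: 1.002
grip_force: 0.0
```

Call:
move_arm(
  commands=[
    [[0.15,-0.28,-2],[0,0,0],1],
    [[0,0,-2],[0,0,0],1],
    [[0,0,-2],[0,0,0],1],
    [[0,0,-2],[0,0,0],1],
    [[0,0,-2],[0,0,0],1],
    [[0,0,-1.5],[0,0,0],1],
    [[0,0,-0.7],[0,0,0],1],
    [[0,0,-0.6],[0,0,0],1],
    [[0,0,0],[0,0,0],1],
    [[0,0,0],[0,0,0],1],
  ],
)

```text
t: 17.95
eef_pos: [615.4, 11.7, 36.0]
tcp_rot: [3.141, 0.0, 2.048]
ft_force: [0.6, -0.4, 1.4]
opening: 0.999
grip_force: 0.0
```

```bash
python3 - <<'E'
from h import *
s=state();print(s["eef_pos"].round(1),s["ft_force"].round(1))
a=read_camera("scene")[150:270,280:410];b=read_camera("wrist")
a=cv2.resize(a,(390,360),interpolation=2);b=cv2.resize(b,(400,250));c=np.zeros((360,790,3),np.uint8);c[:,:390]=a;c[:250,390:]=b
cv2.imwrite("pics/g.png",c)
E
```

```text
[615.4  11.7  36. ] [ 0.6 -0.4  1.4]
```

View pics/g.png

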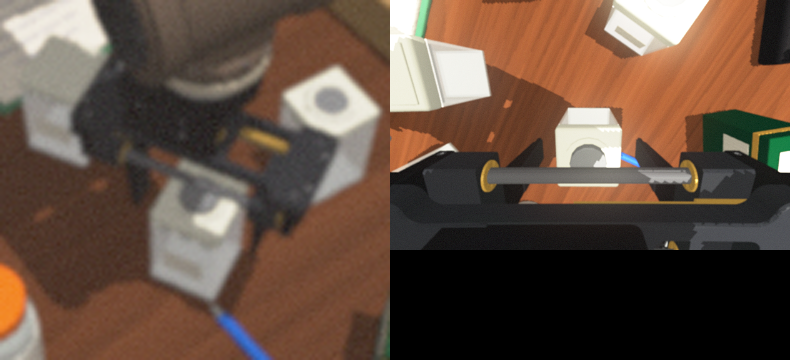

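The fingers straddle lid B squarely, with the wrist view showing lid B at (588,150) between the two pads. I'll close now.

Call:
move_arm(
  commands=[
    [[0,0,0],[0,0,0],0.5],
    [[0,0,0],[0,0,0],0.4],
    [[0,0,0],[0,0,0],0.4],
    [[0,0,0],[0,0,0],0.4],
    [[0,0,0],[0,0,0],0.4],
    [[0,0,0],[0,0,0],0.4],
  ],
)

```text
t: 18.65
eef_pos: [615.2, 11.4, 35.4]
tcp_rot: [3.141, 0.0, 2.048]
ft_force: [-0.1, 0.1, 0.5]
opening: 0.607
grip_force: 30.0
```

Call:
move_arm(
  commands=[
    [[0,0,0.5],[0,0,0],0.4],
    [[0,0,1],[0,0,0],0.4],
    [[0,0,1.5],[0,0,0],0.4],
    [[0,0,0],[0,0,0],0.4],
    [[0,0,0],[0,0,0],0.4],
  ],
)

```text
t: 19.15
eef_pos: [615.2, 11.5, 65.8]
tcp_rot: [3.141, 0.0, 2.048]
ft_force: [0.0, -0.6, -2.7]
opening: 0.607
grip_force: 30.0
```

Call:
move_arm(
  commands=[
    [[0,0,2],[0,0,0],0.4],
    [[0,0,3],[0,0,0],0.4],
    [[0,0,3],[0,0,0],0.4],
    [[0,0,2.5],[0,0,0],0.4],
    [[-0.4,1,1],[0,0,0],0.4],
    [[-0.8,2,0],[0,0,0],0.4],
    [[-1.2,3,0],[0,0,0],0.4],
    [[-1.2,3,0],[0,0,0],0.4],
    [[-1.2,3,0],[0,0,0],0.4],
    [[-1.2,3,0],[0,0,0],0.4],
  ],
)

```text
t: 20.15
eef_pos: [553.6, 163.0, 179.1]
tcp_rot: [-3.14, -0.001, 2.048]
ft_force: [0.2, 0.2, -2.7]
opening: 0.606
grip_force: 30.0
```

Call:
move_arm(
  commands=[
    [[-1.2,3,0],[0,0,0],0.4],
    [[-1.2,3,0],[0,0,0],0.4],
    [[-1.2,3,0],[0,0,0],0.4],
    [[-1.2,3,0],[0,0,0],0.4],
    [[-1.2,3,0],[0,0,0],0.4],
    [[-1.2,3,0],[0,0,0],0.4],
    [[-0.8,2,0],[0,0,0],0.4],
    [[-0.4,1,0],[0,0,0],0.4],
    [[0,0,0],[0,0,0],0.4],
    [[0,0,0],[0,0,0],0.4],
  ],
)

```text
t: 21.15
eef_pos: [471.1, 370.8, 179.9]
tcp_rot: [-3.141, 0.0, 2.048]
ft_force: [-0.7, -0.0, -2.5]
opening: 0.611
grip_force: 30.0
```

Call:
move_arm(
  commands=[
    [[0,1.3,-1],[0,0,0],0.4],
    [[0,0,-2],[0,0,0],0.4],
    [[0,0,-2.5],[0,0,0],0.4],
    [[0,0,-2.5],[0,0,0],0.4],
    [[0,0,-2],[0,0,0],0.4],
    [[0,0,-1.5],[0,0,0],0.4],
    [[0,0,-1],[0,0,0],0.4],
    [[0,0,-0.5],[0,0,0],0.4],
    [[0,0,-0.3],[0,0,0],0.4],
    [[0,0,0],[0,0,0],0.4],
  ],
)

```text
t: 22.15
eef_pos: [471.4, 384.5, 47.5]
tcp_rot: [3.141, -0.0, 2.048]
ft_force: [0.2, -0.4, -2.8]
opening: 0.606
grip_force: 30.0
```

Call:
move_arm(
  commands=[
    [[0,0,-0.1],[0,0,0],0.4],
    [[0,0,-0.1],[0,0,0],0.4],
    [[0,0,-0.1],[0,0,0],0.4],
    [[0,0,0],[0,0,0],0.4],
    [[0,0,0],[0,0,0],0.4],
  ],
)

```text
t: 22.65
eef_pos: [471.2, 384.5, 44.5]
tcp_rot: [3.141, -0.0, 2.048]
ft_force: [0.7, 0.0, -2.7]
opening: 0.603
grip_force: 30.0
```

Call:
move_arm(
  commands=[
    [[0,0,-0.1],[0,0,0],0.4],
    [[0,0,-0.1],[0,0,0],0.4],
    [[0,0,-0.1],[0,0,0],0.4],
    [[0,0,-0.1],[0,0,0],0.4],
    [[0,0,0],[0,0,0],0.4],
    [[0,0,0],[0,0,0],0.4],
  ],
)

```text
t: 23.25
eef_pos: [471.2, 384.4, 40.4]
tcp_rot: [-3.142, 0.0, 2.048]
ft_force: [0.5, -0.1, -2.9]
opening: 0.609
grip_force: 30.0
```

Call:
move_arm(
  commands=[
    [[0,0,-0.1],[0,0,0],0.4],
    [[0,0,-0.05],[0,0,0],0.4],
    [[0,0,0],[0,0,0],0.4],
    [[0,0,0],[0,0,0],0.4],
  ],
)

```text
t: 23.65
eef_pos: [471.2, 384.5, 39.4]
tcp_rot: [3.141, -0.0, 2.048]
ft_force: [-1.7, -1.9, 6.5]
opening: 0.607
grip_force: 30.0
```

Touchdown on the carton floor. I'll release it and rise.

Call:
move_arm(
  commands=[
    [[0,0,0.05],[0,0,0],0.62],
    [[0,0,0],[0,0,0],0.7],
    [[0,0,0],[0,0,0],0.8],
    [[0,0,0],[0,0,0],0.95],
    [[0,0,0],[0,0,0],0.95],
    [[0,0,1.5],[0,0,0],0.95],
    [[0,0,3],[0,0,0],0.95],
    [[0,0,4],[0,0,0],0.95],
    [[0,0,4],[0,0,0],0.95],
    [[0,0,3],[0,0,0],0.95],
  ],
)

```text
t: 24.65
eef_pos: [471.4, 384.6, 197.0]
tcp_rot: [3.14, -0.0, 2.048]
ft_force: [0.8, 0.2, 0.7]
opening: 0.949
grip_force: 0.0
```

Call:
move_arm(
  commands=[
    [[-3,3,2],[0,0,0],0.95],
    [[-3,3,2],[0,0,0],0.95],
    [[-3,3,0],[0,0,0],0.95],
    [[-3,4,0],[0,0,0],0.95],
    [[-2,4,0],[0,0,0],0.95],
    [[0,4,0],[0,0,0],0.95],
    [[0,3,0],[0,0,0],0.95],
    [[0,0,0],[0,0,0],0.95],
  ],
)

```text
t: 25.45
eef_pos: [330.2, 627.1, 233.1]
tcp_rot: [-3.141, -0.0, 2.05]
ft_force: [0.1, -0.3, -0.4]
opening: 0.954
grip_force: 0.0
```

```bash
python3 - <<'E'
from h import *
s=state();print(s["t"],s["eef_pos"].round(1),s["opening"],s["ft_force"].round(1))
new=read_camera("top");old=cv2.imread("pics/top0.png");I=camera_info("top")
m=(new.min(2)>200).astype(np.uint8)[140:260,165:420]
for c in cv2.findContours(m,0,2)[0]:
    if 250<cv2.contourArea(c)<900:
        r=cv2.minAreaRect(cv2.convexHull(c)+np.array([165,140]));P=np.array([ray(I,p,98)[:2] for p in cv2.boxPoints(r)]);e=np.diff(P,axis=0)
        print(r[0],P.mean(0).round(1),np.linalg.norm(e,axis=1)[:2].round(1),(np.degrees(np.arctan2(e[0,1],e[0,0]))%90).round(1),"z102",ray(I,r[0],102)[:2].round(1))
E
```

```text
25.45 [330.2 627.1 233.1] 0.9544680415700483 [ 0.1 -0.3 -0.4]
(269.0, 254.0) [361.8 172.1] [128.2  27.6] 0.2 z102 [362.  171.6]
(317.5, 253.0) [365.  37.] [125.7  33.2] 0.2 z102 [365.2  36.9]
(329.84429931640625, 225.9198455810547) [440.5   2.8] [55.7 55.2] 29.3 z102 [440.4   2.8]
(379.9154357910156, 219.52308654785156) [ 459.  -137.8] [55.3 55.1] 60.1 z102 [ 458.8 -137.3]
(280.117919921875, 217.21226501464844) [464.4 142.6] [55.5 55.7] 29.5 z102 [464.2 142.2]
(193.1000213623047, 214.70004272460938) [470.6 386.3] [55.5 54.6] 27.3 z102 [470.4 385.1]
(275.7950744628906, 167.7541046142578) [604.7 156.8] [55.8 55.4] 85.8 z102 [604.  156.3]
```

B stands upright in the carton at about (470,385), with a square 55 mm lid outline. The other canisters haven't moved.

```bash
python3 -c "
from cell import *
print(env.job_done())"
```

```text
the job is handed in; nothing more can be done
None
```

I pressed all four buttons fully home; three held and stayed where they stood, the worn one now stands upright in the returns carton, and I handed the job in at about 25.5 s.

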